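Set the dish clamp's thumbscrew

TASK

Turn the blue thumbscrew on the clamp over the red dish plate clockwise (seen from above) until it seats, then back it off a quarter turn and finish still gripping it there, without letting go. Leave the black thumbscrew alone, and do not disturb the dishes or the other things on the bench.

Things in the scene. Friction and masses are not known exactly. Their poses are not given: they have to be found in the camera images.
- blue_screw (a joint): The blue thumbscrew's turn about its vertical axis, rad: 0 when seated (a hard stop, the screw's foot pressing on the red plate), growing counter-clockwise seen from above as it is backed off; it starts a third to just over half a turn open (2.0 to 3.3) and has another hard stop at 3.6. Friction about 0.04 N m, no spring: it stays where it is left. It sinks 4 mm per clockwise turn.
- blue_wing: The upright grip bar of the blue thumbscrew, a blue plastic bar 40 long (its x) x 12 thick (its y) x 28 mm high, to be pinched across its 12 mm thickness from above. Origin on the screw axis at the underside of the bar, about 155 mm above the bench; z up; it turns with the screw and its x axis points to the end with the white mark. Under it is a round blue collar 36 mm across and 7 mm thick, and 7 mm below the collar (when seated) the aluminium clamp arm, 34 mm wide.
- blue_stage: The fixed dish stage with the blue thumbscrew: dark base 120 x 120 mm, post, white platform 180 x 150 mm with its top 88 mm up, red plate on it with its top 98 mm up, aluminium column and overhead clamp arm (top 140 mm up) on its +x side. Origin at the centre of the base's underside, z up; the screw axis stands at x = +30 mm, y = 0.
- black_stage: A second stage of the same make and sizes, with a grey plate and a black thumbscrew at x = +30 mm, y = 0; the two stages may stand either way round (one left, one right).
- black_mark (a point): Top edge of the black thumbscrew's grip bar at its white-marked end, 19 mm off its axis; not to be turned.
- dish1: Covered petri dish, 60 mm across and 15 mm high, lying loose on the red plate on the side away from the column; origin at the centre of its underside.
- dish2: Second such dish beside it on the red plate.
- dish3: Such a dish on the grey plate.
- tube_rack: Loose blue rack of capped tubes, 60 x 130 x 70 mm; origin at the centre of its underside.
- reagent: Amber bottle, 60 mm across, 130 mm high; origin at the centre of its underside.
- tip_box: Box of pipette tips, 85 x 122 x 62 mm; origin at the centre of its underside.
- jar: Small clear jar with a white lid, 56 mm across, 70 mm high; origin at the centre of its underside.
There are look-alikes about, which are no part of the job. Leave any purple look-alike of the blue_stage alone.

How it is judged:
By the outcome, as a careful person would: the job done as asked, in the order asked, and still so for the second after the job is handed in, while the arm keeps its last pose, push and grip.
It also fails if it takes over 61 s, if anything falls off the work surface, if the arm or the gripper's body presses on something with over 40 N, if the wrist force passes 120 N, or if a joint passes its speed limit or range.

ROBOT

A 6-joint arm with a two-finger parallel gripper is mounted at the origin on the work surface. World frame = base frame: x ahead of the robot, y to its left, z up, the work surface at z = 0. Lengths are in m, angles in degrees, forces in N, time in s.
With the tool pointing down it reaches from about 0.4 to 0.825 m from the base axis. Payload 7 kg.
Tool frame: the origin (TCP) lies on the centre line of the jaws, within the pads' length; the fingertips stand 22 mm ahead of it and the grasp point (between the pads) lies 3 mm ahead of it; z points along the fingers, y is the line along which they close (so a half turn about z gives the same grasp; the last joint's range is limited). The gripper opens to 88 mm and grips with 3 to 60 N. Pads are 19 mm wide; open, the fingers measure 130 mm over their backs; the gripper's body (78 mm by 193 mm) begins 47 mm behind the grasp point.
Start: joints at [-56.717, 20.546, 0.682, 0, -70.136, -16.507], TCP at [0.195, -0.646, 0.249] pointing down, gripper open.
Joint ranges: [-176.03, 176.03], [-82.01, 121.73], [-58.28, 71.71], [-173.87, 95.51], [-174.79, -0.11], [-173.66, 173.66]. Speed limits (degrees/s): [136.94, 136.94, 172.46, 180, 180, 180].

INTERFACE

Orientations are given as [roll, pitch, yaw] about the fixed x, y, z axes, in that order (R = Rz(yaw) Ry(pitch) Rx(roll)).
In Python, from plant import get_state, cams, r gives the robot as it stands.
- The arm moves only by the tool apply_moves, never from a script. Its argument "targets" is a list of rows, each an object with "dp": the shift along the world's x, y, z in m, a list of three; "yaw": the turn about the world's z in degrees. In form: [{"dp": [x, y, z], "yaw": yaw}, ...]. A call has 1 to 20 rows; each row is the pose to reach, as a shift and turn from the pose commanded when the call began; what a row does not reach only later rows make up. A row lasts 1/12 s, in which the tool goes at most 41.7 mm and 7.16 degrees, less where a joint would pass 70% of its speed; a pose out of reach is approached as far as the arm can. A call with a gripper value outside its range is refused whole. "grip" is the gripper command: -1 is fully open, 1 is shut, values between are in proportion, set as the call begins (left out, the last holds). The fingers move at their own pace and stop on an object; "squeeze" is the grip in N (left out, the last holds). Time passes only in rows, so rows that repeat a pose let the fingers close. It gives the time, the measured TCP pose, the force, the opening and the grip force at its end, in the units of the state.
- get_state(): the state, without advancing time (a new reading comes with each control period).
- cams.capture(name): name is "side" or "top"; returns a dict with "image" (384x512x3 uint8, red, green, blue), "range_z" (384x512 float32, m along the optical axis (not along the pixel's ray), 0 where there is no reading), "fx", "fy", "cx", "cy" (pixels), "R" (3x3) and "t" (3): a world point X has camera coordinates R X + t. Camera axes: x right, y down, z forward; pixel columns grow to the right and rows downward; lengths in m; the calibration is good to about 2 mm. A picture is of the moment at which its call begins.
- r.close_job(): hands the job in; it is judged then, once.
The state is a dict: "time_s": time; "joints": joint angles; "qd": joint speeds; "joint_torque": joint torques, N m; "tcp_pos": TCP position; "eef_rot": TCP orientation; "contact_force": force on the tool from outside, world axes, zero at the start; "moment": the same for the moment, N m; "gripper_width": finger opening in m; "gripper_force": force on a finger pad.
Only numpy, scipy, OpenCV 4.12 (cv2) and the standard library are available. Lean on these libraries where they do the work, as an engineer would, in place of code of your own. Each camera call takes 0.05 s, during which the arm holds its last target. There are 200 camera calls.

## Working session

There is one attempt and no reset: what is moved stays moved. The work goes in short steps, Python scripts to look and compute and a tool call to move; the robot and the scene stay as the last step left them, time stands still between calls to the robot, and variables do not carry over. Pictures are saved under pics/ and viewed, at most 10 in all, crops included, and the job is handed in when it is done.

Besides the shell and the picture viewer there is one more tool, called after "Call:" as name([rows], argument=value, ...), one row to a line, values as JSON. apply_moves: Moves the arm, as the interface text tells. Its arguments: {"type":"object","properties":{"targets":{"type":"array","items":{"type":"object","properties":{"dp":{"type":"array","items":{"type":"number"}},"yaw":{"type":"number"}}}},"grip":{"type":"number"},"squeeze":{"type":"number"}},"required":["targets"]}

```bash
mkdir -p pics; python3 - <<'E'
from plant import get_state,cams,r
import cv2,pickle
for n in("top","side"):
    c=cams.capture(n);pickle.dump(c,open(f"{n}.pkl","wb"))
    cv2.imwrite(f"pics/{n}0.png",c["image"][:,:,::-1])
    print(n,c["R"],c["t"],c["fx"],c["cx"],c["cy"])
print(get_state())
E
```

```text
top [[ 0.09112359 -0.99582828  0.0047474 ]
 [-0.97276795 -0.09003165 -0.21358092]
 [ 0.21311734  0.01484414 -0.97691384]] [-0.04406158  0.56034236  1.66462849] 478.8221762877055 256.62775260403345 192.43639063290112
side [[-0.82359739 -0.56709133 -0.00973469]
 [-0.2827717   0.42543189 -0.85967894]
 [ 0.49165792 -0.70527664 -0.51074197]] [0.42617524 0.26078506 1.02341947] 416.4707097440949 263.85039411217696 191.45771740956815
{'time_s': 0.1, 'joints': array([-5.67173524e+01,  2.05875478e+01,  6.39647779e-01, -1.67111897e-02,
       -7.01342656e+01, -1.65080334e+01]), 'qd': array([-0.0956097 , -0.06940598,  0.03733392,  0.09488841, -0.06416198,
       -0.06868564]), 'joint_torque': array([-2.03228039e-03, -5.84163094e+01,  2.93750238e+01,  7.01557025e+00,
        1.01719241e-02, -5.94124822e-05]), 'tcp_pos': array([ 0.19468689, -0.6459093 ,  0.24772186]), 'eef_rot': array([ 1.79916757e+02, -8.28651241e-03, -1.63231070e+02]), 'contact_force': array([ 0.20266783, -1.11619008,  0.27958192]), 'moment': array([ 0.03390181, -0.00017434, -0.01662597]), 'gripper_force': 0.0, 'gripper_width': 0.08766550794300612}
```

View pics/top0.png

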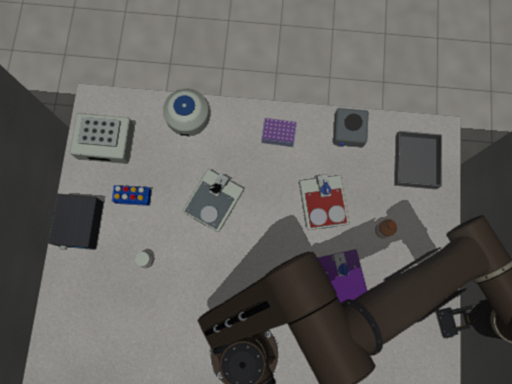

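View pics/side0.png

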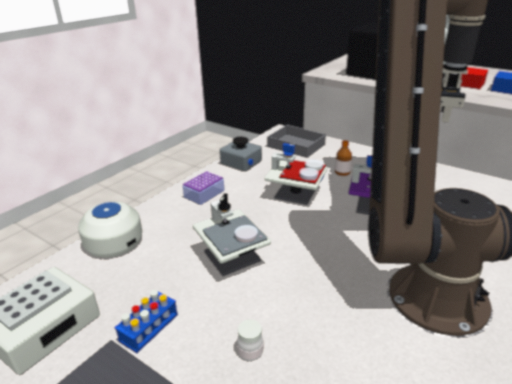

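The red plate in the top view is at (325,205), with a blue screw at (326,186). The look-alike has a purple plate and a blue screw at (343,268), and the black stage is at (215,200). The stage with the red plate and white platform is the one meant. I'll confirm that in an enlarged crop.

```bash
cat >h.py <<'E'
import numpy as np,cv2,pickle
def ray(c,u,v,z):
    d=c["R"].T@np.array([(u-c["cx"])/c["fx"],(v-c["cy"])/c["fy"],1]); o=-c["R"].T@c["t"]
    return o+d*(z-o[2])/d[2]
def proj(c,X):
    p=c["R"]@np.array(X)+c["t"]; return p[0]/p[2]*c["fx"]+c["cx"],p[1]/p[2]*c["fy"]+c["cy"]
E
python3 - <<'E'
from h import *
T=pickle.load(open("top.pkl","rb"));S=pickle.load(open("side.pkl","rb"))
a=cv2.resize(T["image"][165:237,290:362],(576,576),interpolation=cv2.INTER_CUBIC)
b=cv2.resize(S["image"][135:207,262:334],(576,576),interpolation=cv2.INTER_CUBIC)
im=np.hstack([a,b]);im=cv2.resize(im,(800,400));cv2.imwrite("pics/crop.png",im[:,:,::-1])
h=cv2.cvtColor(T["image"],cv2.COLOR_RGB2HSV)
m=cv2.inRange(h,(100,120,40),(122,255,255));m[:165]=0;m[215:]=0;m[:,:290]=0;m[:,362:]=0
v,u=np.nonzero(m);print("blue top",len(u),u.mean(),v.mean(),ray(T,u.mean(),v.mean(),.18))
for q in zip(u,v):print(q,T["image"][q[1],q[0]],end=" ")
rz=T["range_z"]
def pt(c,u,v):
    z=c["range_z"][v,u];return c["R"].T@(np.array([(u-c["cx"])/c["fx"]*z,(v-c["cy"])/c["fy"]*z,z])-c["t"])
P=np.array([pt(T,x,y) for x,y in zip(u,v)]);print(np.round(P,3).tolist())
m=cv2.inRange(h,(0,150,80),(8,255,255))|cv2.inRange(h,(172,150,80),(180,255,255));m[:150]=0;m[240:]=0;m[:,:290]=0;m[:,360:]=0
v,u=np.nonzero(m);rc=cv2.minAreaRect(np.c_[u,v].astype(np.float32));print("red",rc)
B=np.array([ray(T,*p,.098) for p in cv2.boxPoints(rc)]);print(B,[np.linalg.norm(B[i]-B[i-1]) for i in range(4)])
hs=cv2.cvtColor(S["image"],cv2.COLOR_RGB2HSV);m=cv2.inRange(hs,(100,120,40),(122,255,255));m[:135]=0;m[170:]=0;m[:,:270]=0;m[:,330:]=0
v,u=np.nonzero(m);print("blue side",len(u),u.mean(),v.mean(),u.min(),u.max(),v.min(),v.max(),ray(S,u.mean(),v.mean(),.17))
E
```

```text
blue top 50 324.88 188.16 [ 0.57173268 -0.22114571  0.18      ]
(np.int64(325), np.int64(183)) [ 40  56 102] (np.int64(326), np.int64(183)) [ 40  58 113] (np.int64(325), np.int64(184)) [ 42  57 103] (np.int64(326), np.int64(184)) [ 40  59 114] (np.int64(327), np.int64(184)) [ 56  69 112] (np.int64(325), np.int64(185)) [ 44  57 101] (np.int64(326), np.int64(185)) [ 43  62 115] (np.int64(327), np.int64(185)) [ 49  65 113] (np.int64(323), np.int64(186)) [43 56 98] (np.int64(325), np.int64(186)) [43 56 98] (np.int64(326), np.int64(186)) [ 43  61 114] (np.int64(327), np.int64(186)) [ 43  61 114] (np.int64(328), np.int64(186)) [ 50  64 106] (np.int64(322), np.int64(187)) [ 44  62 116] (np.int64(323), np.int64(187)) [ 42  59 109] (np.int64(324), np.int64(187)) [41 50 80] (np.int64(325), np.int64(187)) [42 54 93] (np.int64(326), np.int64(187)) [ 45  62 114] (np.int64(327), np.int64(187)) [ 44  61 114] (np.int64(328), np.int64(187)) [ 39  56 106] (np.int64(329), np.int64(187)) [ 54  70 114] (np.int64(321), np.int64(188)) [ 51  65 110] (np.int64(322), np.int64(188)) [ 43  62 118] (np.int64(323
[... 2166 characters left out ...]
0.218, 0.156], [0.568, -0.222, 0.154], [0.57, -0.239, 0.152], [0.562, -0.215, 0.162], [0.563, -0.218, 0.16], [0.563, -0.222, 0.16], [0.559, -0.223, 0.179], [0.56, -0.222, 0.157], [0.555, -0.223, 0.179]]
red ((325.4942321777344, 207.46241760253906), (33.45258331298828, 35.0491828918457), 81.25383758544922)
[[ 0.56562146 -0.16538912  0.098     ]
 [ 0.59612732 -0.28598421  0.098     ]
 [ 0.47982448 -0.30999468  0.098     ]
 [ 0.45008986 -0.19112113  0.098     ]] [np.float64(0.11836252609789301), np.float64(0.124393660628726), np.float64(0.11875542838069975), np.float64(0.12253599105375625)]
blue side 124 288.08870967741933 148.74193548387098 282 294 143 155 [ 0.57071148 -0.22118971  0.17      ]
```

View pics/crop.png

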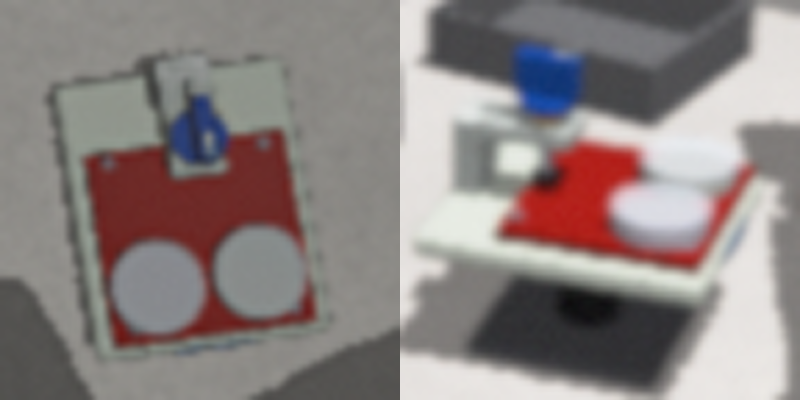

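The crop confirms it: red plate, white platform and two dishes, with the blue wing standing upright and its white mark toward the robot. Bar and collar in the top crop are around (200,130). Next I'll get the axis and azimuth.

```bash
python3 - <<'E'
from h import *
T=pickle.load(open("top.pkl","rb"));S=pickle.load(open("side.pkl","rb"))
k=400/72
A=[ray(T,290+x/k-.4,165+y/k-.4,.185)for x,y in((193,95),(210,150))]
B=[ray(S,262+x/k-.4,135+y/k-.4,.185)for x,y in((117,45),(181,52))]
for n,P in(("top",A),("side",B)):
    d=P[1]-P[0];print(n,P,np.hypot(*d[:2]),np.degrees(np.arctan2(d[1],d[0])),(P[0]+P[1])/2)
print("collar",ray(T,290+199/k-.4,165+137/k-.4,.152))
# depth cloud both views
for n,c in(("top",T),("side",S)):
    v,u=np.mgrid[0:384,0:512];z=c["range_z"].astype(float)
    p=np.stack([(u-c["cx"])/c["fx"]*z,(v-c["cy"])/c["fy"]*z,z],-1)-c["t"];X=p@c["R"]
    m=(z>0)&(abs(X[...,0]-.572)<.035)&(abs(X[...,1]+.222)<.035)&(X[...,2]>.166)&(X[...,2]<.2)
    Q=X[m];ce,ei=cv2.PCACompute(Q[:,:2].astype(np.float32),None);print(n,len(Q),ce,np.degrees(np.arctan2(ei[0,1],ei[0,0])),np.percentile(Q[:,2],[5,50,95]),np.ptp((Q[:,:2]-ce)@ei.T,axis=0))
E
```

```text
top [array([ 0.59256621, -0.21734008,  0.185     ]), array([ 0.55953307, -0.22960346,  0.185     ])] 0.03523605104713167 -159.63282352159126 [ 0.57604964 -0.22347177  0.185     ]
side [array([ 0.59381868, -0.22388868,  0.185     ]), array([ 0.55678715, -0.23613108,  0.185     ])] 0.03900270259269289 -161.70642198856444 [ 0.57530291 -0.23000988  0.185     ]
collar [ 0.57480252 -0.22684712  0.152     ]
top 54 [[ 0.5726545 -0.2249209]] 10.164248 [0.16737442 0.18218771 0.18949166] [0.03785346 0.02115949]
side 74 [[ 0.57402694 -0.22205263]] 11.444858 [0.16755021 0.17687368 0.18471906] [0.04094668 0.01418972]
```

Call:
apply_moves([
  {"dp": [0.01,0.011,0.005],"yaw": 3},
  {"dp": [0.03,0.033,0.01],"yaw": 8},
  {"dp": [0.05,0.055,0.015],"yaw": 13},
  {"dp": [0.07,0.08,0.02],"yaw": 18},
  {"dp": [0.09,0.1,0.025],"yaw": 23},
  {"dp": [0.11,0.12,0.03],"yaw": 28},
  {"dp": [0.13,0.145,0.03],"yaw": 33},
  {"dp": [0.15,0.165,0.03],"yaw": 38},
  {"dp": [0.17,0.19,0.03],"yaw": 43},
  {"dp": [0.19,0.21,0.03],"yaw": 48},
  {"dp": [0.21,0.235,0.03],"yaw": 53},
  {"dp": [0.23,0.255,0.03],"yaw": 58},
  {"dp": [0.25,0.28,0.03],"yaw": 63},
  {"dp": [0.27,0.3,0.03],"yaw": 68},
  {"dp": [0.29,0.325,0.03],"yaw": 73},
  {"dp": [0.31,0.345,0.03],"yaw": 78},
  {"dp": [0.33,0.37,0.03],"yaw": 83},
  {"dp": [0.35,0.39,0.03],"yaw": 88},
  {"dp": [0.37,0.41,0.03],"yaw": 93},
  {"dp": [0.379,0.421,0.03],"yaw": 96},
], grip=-1)

```text
time_s: 1.77
tcp_pos: [0.5756, -0.223, 0.2779]
eef_rot: [180.0, 0.0, -66.9]
contact_force: [0.0, -0.7, -0.5]
gripper_width: 0.0878
gripper_force: 0.0
```

Call:
apply_moves([
  {"dp": [0,0,0],"yaw": 5},
  {"dp": [0,0,0],"yaw": 10},
  {"dp": [0,0,0],"yaw": 15},
  {"dp": [0,0,0],"yaw": 20},
  {"dp": [0,0,0],"yaw": 25},
  {"dp": [0,0,0],"yaw": 30},
  {"dp": [0,0,0],"yaw": 35},
  {"dp": [0,0,0],"yaw": 40},
  {"dp": [0,0,0],"yaw": 45},
  {"dp": [0,0,0],"yaw": 50},
  {"dp": [0,0,0],"yaw": 55},
  {"dp": [0,0,0],"yaw": 60},
  {"dp": [0,0,0],"yaw": 65},
  {"dp": [0,0,0],"yaw": 70},
  {"dp": [0,0,0],"yaw": 75},
  {"dp": [0,0,0],"yaw": 80},
  {"dp": [0,0,0],"yaw": 84},
  {"dp": [0,0,0],"yaw": 84},
  {"dp": [0,0,0],"yaw": 84},
])

```text
time_s: 3.35
tcp_pos: [0.5736, -0.2252, 0.2782]
eef_rot: [-180.0, 0.0, 16.6]
contact_force: [-0.0, -0.1, -0.6]
gripper_width: 0.0876
gripper_force: 0.0
```

```bash
python3 - <<'E'
from plant import get_state,cams
from h import *
s=get_state();print({k:np.round(s[k],4) for k in("time_s","joints","tcp_pos","eef_rot","contact_force","moment")})
T=cams.capture("top");S=cams.capture("side")
p=proj(S,(.574,-.225,.19));print(p,proj(T,(.574,-.225,.19)))
a=S["image"][95:185,235:345];b=T["image"][150:240,270:380]
im=np.hstack([cv2.resize(x,(400,327),interpolation=cv2.INTER_CUBIC) for x in(a,b)]);cv2.imwrite("pics/c2.png",im[:,:,::-1])
E
```

```text
{'time_s': np.float64(3.35), 'joints': array([-3.305600e+00,  1.410080e+01, -4.516200e+00, -7.500000e-03,
       -7.142000e+01,  1.099503e+02]), 'tcp_pos': array([ 0.5736, -0.2252,  0.2782]), 'eef_rot': array([-1.799807e+02,  3.240000e-02,  1.664240e+01]), 'contact_force': array([-0.0234, -0.0657, -0.5587]), 'moment': array([-0.1054,  0.0747, -0.0107])}
(np.float64(287.9673792289498), np.float64(142.543131308991)) (np.float64(326.5052579056205), np.float64(186.93813117033366))
```

View pics/c2.png

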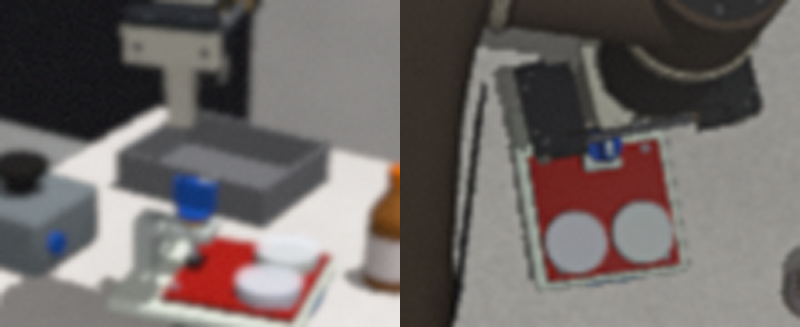

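The side crop shows the finger centred above the wing at (195,197) and the top crop shows the wing at (603,150) under the gripper. I'll descend and then close gently.

Call:
apply_moves([
  {"dp": [0,0,-0.01],"yaw": 0},
  {"dp": [0,0,-0.025],"yaw": 0},
  {"dp": [0,0,-0.04],"yaw": 0},
  {"dp": [0,0,-0.055],"yaw": 0},
  {"dp": [0,0,-0.07],"yaw": 0},
  {"dp": [0,0,-0.08],"yaw": 0},
  {"dp": [0,0,-0.087],"yaw": 0},
  {"dp": [0,0,-0.092],"yaw": 0},
  {"dp": [0,0,-0.094],"yaw": 0},
  {"dp": [0,0,-0.094],"yaw": 0},
  {"dp": [0,0,-0.094],"yaw": 0},
])

```text
time_s: 4.37
tcp_pos: [0.5742, -0.2253, 0.1851]
eef_rot: [180.0, -0.0, 16.8]
contact_force: [-0.8, 0.5, 0.0]
gripper_width: 0.0875
gripper_force: 0.0
```

Call:
apply_moves([
  {"dp": [0,0,0]},
  {"dp": [0,0,0]},
  {"dp": [0,0,0]},
  {"dp": [0,0,0]},
  {"dp": [0,0,0]},
  {"dp": [0,0,0]},
  {"dp": [0,0,0]},
  {"dp": [0,0,0]},
  {"dp": [0,0,0]},
  {"dp": [0,0,0]},
  {"dp": [0,0,0]},
  {"dp": [0,0,0]},
], grip=1, squeeze=12)

```text
$.targets[0]: bad value
```

```bash
cat >s.py <<'E'
from plant import get_state
import numpy as np
s=get_state();print({k:np.round(s[k],4).tolist() for k in("time_s","joints","tcp_pos","eef_rot","contact_force","moment","gripper_width","gripper_force")})
E
python3 s.py
```

```text
{'time_s': 4.3667, 'joints': [-3.3041, 17.7743, -12.0469, 0.0125, -60.1277, 110.0756], 'tcp_pos': [0.5742, -0.2253, 0.1851], 'eef_rot': [179.9723, -0.0442, 16.7777], 'contact_force': [-0.8207, 0.5354, 0.001], 'moment': [-0.0677, 0.0943, 0.0105], 'gripper_width': 0.0875, 'gripper_force': 0.0}
```

Call:
apply_moves([
  {"dp": [0,0,0],"yaw": 0},
  {"dp": [0,0,0],"yaw": 0},
  {"dp": [0,0,0],"yaw": 0},
  {"dp": [0,0,0],"yaw": 0},
  {"dp": [0,0,0],"yaw": 0},
  {"dp": [0,0,0],"yaw": 0},
  {"dp": [0,0,0],"yaw": 0},
  {"dp": [0,0,0],"yaw": 0},
  {"dp": [0,0,0],"yaw": 0},
  {"dp": [0,0,0],"yaw": 0},
  {"dp": [0,0,0],"yaw": 0},
  {"dp": [0,0,0],"yaw": 0},
], grip=1, squeeze=12)

```text
time_s: 5.37
tcp_pos: [0.5739, -0.2254, 0.1846]
eef_rot: [180.0, -0.0, 16.8]
contact_force: [1.9, -5.0, -0.7]
gripper_width: 0.0134
gripper_force: 3.1
```

```bash
python3 s.py
```

```text
{'time_s': 5.3667, 'joints': [-3.3098, 17.7995, -12.0857, 0.0189, -60.1035, 110.0806], 'tcp_pos': [0.5739, -0.2254, 0.1846], 'eef_rot': [179.9808, -0.0049, 16.7802], 'contact_force': [1.8934, -5.0298, -0.6861], 'moment': [-2.2753, -0.4742, -0.0652], 'gripper_width': 0.0134, 'gripper_force': 3.1342}
```

Call:
apply_moves([
  {"dp": [0.0002,-0.0007,0],"yaw": 0},
  {"dp": [0.0003,-0.001,0],"yaw": 0},
  {"dp": [0.0003,-0.001,0],"yaw": 0},
  {"dp": [0.0003,-0.001,0],"yaw": 0},
  {"dp": [0.0003,-0.001,0],"yaw": 0},
  {"dp": [0.0003,-0.001,0],"yaw": 0},
], squeeze=20)

```text
time_s: 5.87
tcp_pos: [0.5742, -0.2262, 0.1846]
eef_rot: [180.0, -0.0, 16.8]
contact_force: [0.3, -0.1, 0.2]
gripper_width: 0.0121
gripper_force: 19.9
```

```bash
python3 s.py
```

```text
{'time_s': 5.8667, 'joints': [-3.3947, 17.8519, -11.9982, -0.0003, -60.1368, 110.176], 'tcp_pos': [0.5742, -0.2262, 0.1846], 'eef_rot': [179.9957, -0.0124, 16.7812], 'contact_force': [0.2842, -0.0997, 0.1833], 'moment': [0.0287, -0.2009, -0.0864], 'gripper_width': 0.0121, 'gripper_force': 19.921}
```

Call:
apply_moves([
  {"dp": [0,0,0],"yaw": -2},
  {"dp": [0,0,0],"yaw": -5},
  {"dp": [0,0,-0.0001],"yaw": -9},
  {"dp": [0,0,-0.0001],"yaw": -13},
  {"dp": [0,0,-0.0002],"yaw": -17},
  {"dp": [0,0,-0.0002],"yaw": -21},
  {"dp": [0,0,-0.0003],"yaw": -25},
  {"dp": [0,0,-0.0003],"yaw": -29},
  {"dp": [0,0,-0.0004],"yaw": -33},
  {"dp": [0,0,-0.0004],"yaw": -37},
  {"dp": [0,0,-0.0005],"yaw": -41},
  {"dp": [0,0,-0.0005],"yaw": -45},
  {"dp": [0,0,-0.0005],"yaw": -48},
  {"dp": [0,0,-0.0006],"yaw": -50},
  {"dp": [0,0,-0.0006],"yaw": -50},
  {"dp": [0,0,-0.0006],"yaw": -50},
])

```text
time_s: 7.2
tcp_pos: [0.5743, -0.2261, 0.1841]
eef_rot: [-180.0, -0.0, -33.1]
contact_force: [1.3, 0.9, 1.2]
gripper_width: 0.0119
gripper_force: 19.9
```

```bash
python3 s.py
```

```text
{'time_s': 7.2, 'joints': [-3.3903, 17.8777, -12.0358, -0.0088, -60.0606, 60.2462], 'tcp_pos': [0.5743, -0.2261, 0.1841], 'eef_rot': [-179.9805, -0.0186, -33.1486], 'contact_force': [1.3495, 0.8576, 1.2251], 'moment': [0.515, -0.2342, -0.0172], 'gripper_width': 0.0119, 'gripper_force': 19.9421}
```

Call:
apply_moves([
  {"dp": [0,0,0],"yaw": -3},
  {"dp": [0,0,-0.0001],"yaw": -7},
  {"dp": [0,0,-0.0001],"yaw": -11},
  {"dp": [0,0,-0.0002],"yaw": -15},
  {"dp": [0,0,-0.0002],"yaw": -19},
  {"dp": [0,0,-0.0003],"yaw": -23},
  {"dp": [0,0,-0.0003],"yaw": -27},
  {"dp": [0,0,-0.0003],"yaw": -31},
  {"dp": [0,0,-0.0004],"yaw": -35},
  {"dp": [0,0,-0.0004],"yaw": -39},
  {"dp": [0,0,-0.0005],"yaw": -43},
  {"dp": [0,0,-0.0005],"yaw": -47},
  {"dp": [0,0,-0.0006],"yaw": -50},
  {"dp": [0,0,-0.0006],"yaw": -50},
  {"dp": [0,0,-0.0006],"yaw": -50},
])

```text
time_s: 8.45
tcp_pos: [0.5744, -0.2261, 0.1835]
eef_rot: [-180.0, -0.0, -83.1]
contact_force: [1.4, 1.4, 1.7]
gripper_width: 0.0123
gripper_force: 19.9
```

```bash
python3 s.py
```

```text
{'time_s': 8.45, 'joints': [-3.3901, 17.9083, -12.0725, -0.0083, -59.9778, 10.3238], 'tcp_pos': [0.5744, -0.2261, 0.1835], 'eef_rot': [-179.958, -0.0003, -83.0705], 'contact_force': [1.3677, 1.4402, 1.6595], 'moment': [0.8007, -0.5695, -0.093], 'gripper_width': 0.0123, 'gripper_force': 19.9427}
```

Call:
apply_moves([
  {"dp": [0,0,0],"yaw": -2},
  {"dp": [0,0,0],"yaw": -4},
  {"dp": [0,0,-0.0001],"yaw": -6},
  {"dp": [0,0,-0.0001],"yaw": -8},
  {"dp": [0,0,-0.0001],"yaw": -10},
  {"dp": [0,0,-0.0001],"yaw": -10},
])

```text
time_s: 8.95
tcp_pos: [0.5744, -0.2262, 0.1834]
eef_rot: [-180.0, 0.0, -93.2]
contact_force: [2.1, 2.0, 1.1]
gripper_width: 0.0118
gripper_force: 20.0
```

```bash
python3 s.py
```

```text
{'time_s': 8.95, 'joints': [-3.3929, 17.9134, -12.082, -0.0043, -59.9645, 0.2234], 'tcp_pos': [0.5744, -0.2262, 0.1834], 'eef_rot': [-179.9599, 0.0035, -93.1717], 'contact_force': [2.1188, 1.9724, 1.0999], 'moment': [0.7346, -0.5953, -0.0552], 'gripper_width': 0.0118, 'gripper_force': 19.9587}
```

Call:
apply_moves([
  {"dp": [0,0,0],"yaw": -2},
  {"dp": [0,0,0],"yaw": -4},
  {"dp": [0,0,-0.0001],"yaw": -6},
  {"dp": [0,0,-0.0001],"yaw": -8},
  {"dp": [0,0,-0.0001],"yaw": -8},
])

```text
time_s: 9.37
tcp_pos: [0.5744, -0.2262, 0.1833]
eef_rot: [-180.0, 0.0, -101.2]
contact_force: [2.3, 2.1, 1.8]
gripper_width: 0.0117
gripper_force: 20.0
```

```bash
python3 s.py
```

```text
{'time_s': 9.3667, 'joints': [-3.3959, 17.9194, -12.0872, -0.0044, -59.9534, -7.7556], 'tcp_pos': [0.5744, -0.2262, 0.1833], 'eef_rot': [-179.9609, 0.0092, -101.1537], 'contact_force': [2.2575, 2.1136, 1.82], 'moment': [0.7932, -0.8166, -0.0731], 'gripper_width': 0.0117, 'gripper_force': 19.9586}
```

Call:
apply_moves([
  {"dp": [0,0,0],"yaw": -2},
  {"dp": [0,0,0],"yaw": -4},
  {"dp": [0,0,-0.0001],"yaw": -6},
  {"dp": [0,0,-0.0001],"yaw": -6},
])

```text
time_s: 9.7
tcp_pos: [0.5744, -0.2262, 0.1833]
eef_rot: [-180.0, 0.0, -107.1]
contact_force: [2.1, 2.6, 1.6]
gripper_width: 0.0117
gripper_force: 20.0
```

```bash
python3 s.py
```

```text
{'time_s': 9.7, 'joints': [-3.3958, 17.9229, -12.0915, -0.0026, -59.9429, -13.7411], 'tcp_pos': [0.5744, -0.2262, 0.1833], 'eef_rot': [-179.959, 0.0123, -107.1382], 'contact_force': [2.053, 2.6067, 1.5859], 'moment': [0.8614, -0.8519, -0.0528], 'gripper_width': 0.0117, 'gripper_force': 19.9586}
```

Call:
apply_moves([
  {"dp": [0.0003,0.0003,0],"yaw": -2},
  {"dp": [0.0003,0.0003,0],"yaw": -4},
  {"dp": [0.0003,0.0003,-0.0001],"yaw": -6},
  {"dp": [0.0003,0.0003,-0.0001],"yaw": -6},
])

```text
time_s: 10.03
tcp_pos: [0.5745, -0.2261, 0.1831]
eef_rot: [-180.0, -0.0, -113.1]
contact_force: [1.9, 1.9, 2.3]
gripper_width: 0.0119
gripper_force: 20.0
```

```bash
python3 s.py
```

```text
{'time_s': 10.0333, 'joints': [-3.3747, 17.9416, -12.0888, 0.0162, -59.9528, -19.7616], 'tcp_pos': [0.5745, -0.2261, 0.1831], 'eef_rot': [-179.9794, -0.0075, -113.1281], 'contact_force': [1.9005, 1.9341, 2.3373], 'moment': [0.4628, -0.6718, -0.0698], 'gripper_width': 0.0119, 'gripper_force': 19.9582}
```

Call:
apply_moves([
  {"dp": [0,0,0],"yaw": -2},
  {"dp": [0,0,0],"yaw": -4},
  {"dp": [0,0,-0.0001],"yaw": -6},
  {"dp": [0,0,-0.0001],"yaw": -6},
])

```text
time_s: 10.37
tcp_pos: [0.5745, -0.2261, 0.1831]
eef_rot: [-180.0, -0.0, -119.1]
contact_force: [2.1, 1.2, 2.5]
gripper_width: 0.0119
gripper_force: 20.0
```

```bash
python3 s.py
```

```text
{'time_s': 10.3667, 'joints': [-3.3764, 17.9431, -12.0931, 0.0168, -59.9426, -25.7554], 'tcp_pos': [0.5745, -0.2261, 0.1831], 'eef_rot': [-179.9745, -0.0039, -119.1233], 'contact_force': [2.1323, 1.1899, 2.4677], 'moment': [0.3882, -0.6753, -0.0019], 'gripper_width': 0.0119, 'gripper_force': 19.9581}
```

Call:
apply_moves([
  {"dp": [0,0,0],"yaw": -2},
  {"dp": [0,0,0],"yaw": -4},
  {"dp": [0,0,-0.0001],"yaw": -6},
  {"dp": [0,0,-0.0001],"yaw": -6},
])

```text
time_s: 10.7
tcp_pos: [0.5745, -0.2261, 0.183]
eef_rot: [-180.0, -0.0, -125.1]
contact_force: [0.8, 0.9, 2.0]
gripper_width: 0.012
gripper_force: 20.0
```

```bash
python3 s.py
```

```text
{'time_s': 10.7, 'joints': [-3.3759, 17.9508, -12.0982, 0.0167, -59.932, -31.7515], 'tcp_pos': [0.5745, -0.2261, 0.183], 'eef_rot': [-179.9763, -0.0023, -125.119], 'contact_force': [0.7896, 0.8952, 1.9563], 'moment': [0.2619, -0.6426, -0.0139], 'gripper_width': 0.012, 'gripper_force': 19.958}
```

Call:
apply_moves([
  {"dp": [0,0,0],"yaw": -2},
  {"dp": [0,0,0],"yaw": -4},
  {"dp": [0,0,-0.0001],"yaw": -6},
  {"dp": [0,0,-0.0001],"yaw": -6},
])

```text
time_s: 11.03
tcp_pos: [0.5746, -0.2261, 0.1829]
eef_rot: [-180.0, 0.0, -131.1]
contact_force: [1.7, 0.0, 3.4]
gripper_width: 0.0118
gripper_force: 20.0
```

```bash
python3 s.py
```

```text
{'time_s': 11.0333, 'joints': [-3.3742, 17.9516, -12.1041, 0.0194, -59.9207, -37.7495], 'tcp_pos': [0.5746, -0.2261, 0.1829], 'eef_rot': [-179.971, 0.0012, -131.1139], 'contact_force': [1.6573, 0.0379, 3.3971], 'moment': [0.2025, -0.6559, 0.0249], 'gripper_width': 0.0118, 'gripper_force': 19.9581}
```

Turned 148° so far, with no stop yet.

Call:
apply_moves([
  {"dp": [0,0,0],"yaw": -2},
  {"dp": [0,0,0],"yaw": -4},
  {"dp": [0,0,0],"yaw": -6},
  {"dp": [0,0,0],"yaw": -6},
])

```text
time_s: 11.37
tcp_pos: [0.5745, -0.2261, 0.1829]
eef_rot: [-180.0, 0.0, -137.1]
contact_force: [1.1, 0.6, 3.0]
gripper_width: 0.0121
gripper_force: 20.0
```

```bash
python3 s.py
```

```text
{'time_s': 11.3667, 'joints': [-3.377, 17.9559, -12.1086, 0.0169, -59.9132, -43.7462], 'tcp_pos': [0.5745, -0.2261, 0.1829], 'eef_rot': [-179.9738, 0.0049, -137.1148], 'contact_force': [1.1385, 0.5812, 2.9827], 'moment': [0.0936, -0.7335, 0.0035], 'gripper_width': 0.0121, 'gripper_force': 19.9583}
```

Call:
apply_moves([
  {"dp": [0,0,0],"yaw": -2},
  {"dp": [0,0,0],"yaw": -4},
  {"dp": [0,0,-0.0001],"yaw": -6},
  {"dp": [0,0,-0.0001],"yaw": -6},
])

```text
time_s: 11.7
tcp_pos: [0.5746, -0.2261, 0.1828]
eef_rot: [-180.0, 0.0, -143.1]
contact_force: [1.5, -0.3, 3.6]
gripper_width: 0.0118
gripper_force: 20.0
```

```bash
python3 s.py
```

```text
{'time_s': 11.7, 'joints': [-3.3767, 17.9602, -12.1133, 0.0188, -59.9017, -49.7439], 'tcp_pos': [0.5746, -0.2261, 0.1828], 'eef_rot': [-179.9716, 0.0084, -143.1112], 'contact_force': [1.513, -0.3385, 3.6007], 'moment': [-0.021, -0.7061, 0.0092], 'gripper_width': 0.0118, 'gripper_force': 19.9583}
```

Call:
apply_moves([
  {"dp": [0,0,0],"yaw": -2},
  {"dp": [0,0,0],"yaw": -4},
  {"dp": [0,0,0],"yaw": -6},
  {"dp": [0,0,0],"yaw": -6},
])

```text
time_s: 12.03
tcp_pos: [0.5745, -0.2261, 0.1827]
eef_rot: [-180.0, 0.0, -149.1]
contact_force: [1.5, 0.6, 2.7]
gripper_width: 0.0122
gripper_force: 20.0
```

```bash
python3 s.py
```

```text
{'time_s': 12.0333, 'joints': [-3.3756, 17.9634, -12.118, 0.0176, -59.8987, -55.7451], 'tcp_pos': [0.5745, -0.2261, 0.1827], 'eef_rot': [-179.9761, 0.0079, -149.1118], 'contact_force': [1.479, 0.5866, 2.6904], 'moment': [-0.1526, -0.8251, 0.0018], 'gripper_width': 0.0122, 'gripper_force': 19.9587}
```

Call:
apply_moves([
  {"dp": [0,0,0],"yaw": -2},
  {"dp": [0,0,0],"yaw": -4},
  {"dp": [0,0,-0.0001],"yaw": -6},
  {"dp": [0,0,-0.0001],"yaw": -6},
])

```text
time_s: 12.37
tcp_pos: [0.5746, -0.2261, 0.1827]
eef_rot: [-180.0, 0.0, -155.1]
contact_force: [2.7, -1.4, 4.3]
gripper_width: 0.0119
gripper_force: 20.0
```

```bash
python3 s.py
```

```text
{'time_s': 12.3667, 'joints': [-3.3765, 17.9673, -12.1201, 0.0181, -59.8904, -61.7444], 'tcp_pos': [0.5746, -0.2261, 0.1827], 'eef_rot': [-179.9757, 0.0121, -155.1118], 'contact_force': [2.6707, -1.4136, 4.2805], 'moment': [-0.2191, -0.7921, -0.0007], 'gripper_width': 0.0119, 'gripper_force': 19.9587}
```

Call:
apply_moves([
  {"dp": [0,0,0],"yaw": -2},
  {"dp": [0,0,-0.0001],"yaw": -4},
  {"dp": [0,0,-0.0001],"yaw": -4},
])

```text
time_s: 12.62
tcp_pos: [0.5746, -0.2261, 0.1826]
eef_rot: [-180.0, 0.0, -159.1]
contact_force: [2.1, -0.9, 4.2]
gripper_width: 0.0115
gripper_force: 20.0
```

```bash
python3 s.py
```

```text
{'time_s': 12.6167, 'joints': [-3.3769, 17.968, -12.1263, 0.0173, -59.8805, -65.7421], 'tcp_pos': [0.5746, -0.2261, 0.1826], 'eef_rot': [-179.9759, 0.0169, -159.1103], 'contact_force': [2.116, -0.8822, 4.1663], 'moment': [-0.2666, -0.7647, -0.0616], 'gripper_width': 0.0115, 'gripper_force': 19.9588}
```

Call:
apply_moves([
  {"dp": [0,0,0],"yaw": -2},
  {"dp": [0,0,0],"yaw": -4},
  {"dp": [0,0,0],"yaw": -4},
])

```text
time_s: 12.87
tcp_pos: [0.5746, -0.2261, 0.1826]
eef_rot: [-180.0, 0.0, -163.1]
contact_force: [1.4, -1.1, 4.7]
gripper_width: 0.0118
gripper_force: 20.0
```

```bash
python3 s.py
```

```text
{'time_s': 12.8667, 'joints': [-3.3747, 17.9725, -12.127, 0.0176, -59.877, -69.7442], 'tcp_pos': [0.5746, -0.2261, 0.1826], 'eef_rot': [-179.9776, 0.0168, -163.1101], 'contact_force': [1.3895, -1.1403, 4.6858], 'moment': [-0.3576, -0.8838, -0.0516], 'gripper_width': 0.0118, 'gripper_force': 19.9592}
```

Call:
apply_moves([
  {"dp": [0,0,0],"yaw": -2},
  {"dp": [0,0,-0.0001],"yaw": -4},
  {"dp": [0,0,-0.0001],"yaw": -4},
])

```text
time_s: 13.12
tcp_pos: [0.5746, -0.2261, 0.1825]
eef_rot: [-180.0, 0.0, -167.1]
contact_force: [1.2, -0.5, 4.2]
gripper_width: 0.0116
gripper_force: 20.0
```

```bash
python3 s.py
```

```text
{'time_s': 13.1167, 'joints': [-3.3734, 17.9744, -12.1337, 0.0194, -59.8693, -73.7363], 'tcp_pos': [0.5746, -0.2261, 0.1825], 'eef_rot': [-179.9775, 0.0171, -167.0999], 'contact_force': [1.2211, -0.4748, 4.1615], 'moment': [-0.4066, -0.7892, 0.1531], 'gripper_width': 0.0116, 'gripper_force': 19.9951}
```

Call:
apply_moves([
  {"dp": [0,0,0],"yaw": -2},
  {"dp": [0,0,0],"yaw": -4},
  {"dp": [0,0,0],"yaw": -4},
])

```text
time_s: 13.37
tcp_pos: [0.5744, -0.2261, 0.1824]
eef_rot: [-180.0, -0.0, -171.1]
contact_force: [0.6, -0.6, 5.0]
gripper_width: 0.0121
gripper_force: 20.8
```

```bash
python3 s.py; python3 - <<'E'
from plant import cams
from h import *
S=cams.capture("side")
cv2.imwrite("pics/c3.png",cv2.resize(S["image"][110:170,250:330],(800,600),interpolation=cv2.INTER_CUBIC)[:,:,::-1])
E
```

```text
{'time_s': 13.3667, 'joints': [-3.3719, 17.9728, -12.1447, 0.0239, -59.8876, -77.7129], 'tcp_pos': [0.5744, -0.2261, 0.1824], 'eef_rot': [-179.9809, -0.0095, -171.0728], 'contact_force': [0.6102, -0.5643, 5.0174], 'moment': [-0.3742, -0.4443, 0.5558], 'gripper_width': 0.0121, 'gripper_force': 20.8396}
```

View pics/c3.png

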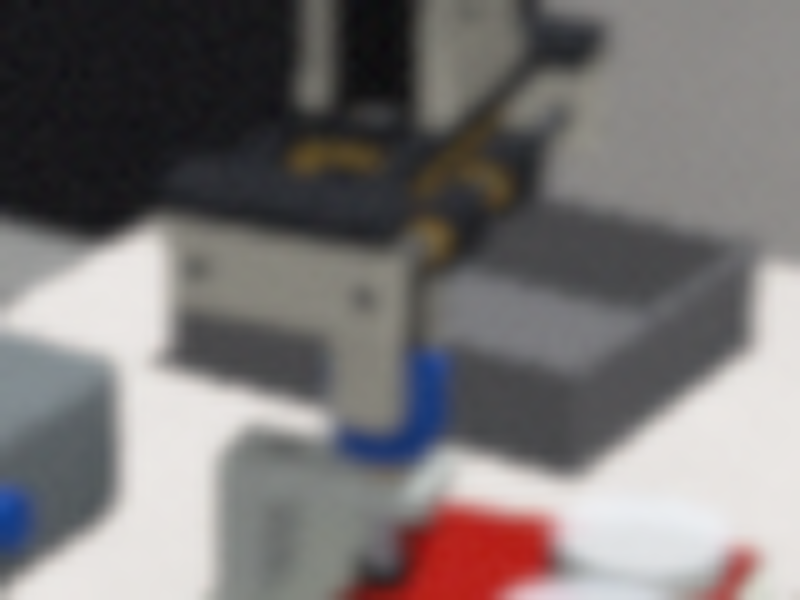

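At −167° the moment started to rise, and it is now 0.56 N m at −171°: the screw is seated. The picture shows the fingers still gripping the blue bar at (400,400). I'll unwind to about −166° and read the moment to locate the seat.

Call:
apply_moves([
  {"dp": [0,0,0],"yaw": 1},
  {"dp": [0,0,0],"yaw": 2},
  {"dp": [0,0,0],"yaw": 2},
])

```text
time_s: 13.67
tcp_pos: [0.5743, -0.2261, 0.1824]
eef_rot: [-180.0, -0.0, -168.9]
contact_force: [0.9, -0.5, 5.4]
gripper_width: 0.0119
gripper_force: 20.1
```

```bash
python3 s.py
```

```text
{'time_s': 13.6667, 'joints': [-3.3712, 17.973, -12.145, 0.0222, -59.8887, -75.5409], 'tcp_pos': [0.5743, -0.2261, 0.1824], 'eef_rot': [-179.9831, -0.0112, -168.901], 'contact_force': [0.8774, -0.5033, 5.3964], 'moment': [-0.4112, -0.5557, 0.3363], 'gripper_width': 0.0119, 'gripper_force': 20.0593}
```

Call:
apply_moves([
  {"dp": [0,0,0],"yaw": 1},
  {"dp": [0,0,0],"yaw": 2},
  {"dp": [0,0,0],"yaw": 2},
])

```text
time_s: 13.92
tcp_pos: [0.5744, -0.2261, 0.1825]
eef_rot: [-180.0, 0.0, -166.9]
contact_force: [1.2, -0.4, 5.5]
gripper_width: 0.012
gripper_force: 20.0
```

```bash
python3 s.py
```

```text
{'time_s': 13.9167, 'joints': [-3.3787, 17.9702, -12.1417, 0.0121, -59.8822, -73.5661], 'tcp_pos': [0.5744, -0.2261, 0.1825], 'eef_rot': [-179.9883, 0.0027, -166.9387], 'contact_force': [1.2255, -0.3828, 5.4778], 'moment': [-0.3657, -0.5643, 0.0287], 'gripper_width': 0.012, 'gripper_force': 19.9514}
```

Call:
apply_moves([
  {"dp": [0,0,0],"yaw": 1},
  {"dp": [0,0,0],"yaw": 1},
])

```text
time_s: 14.08
tcp_pos: [0.5744, -0.2261, 0.1825]
eef_rot: [-180.0, -0.0, -165.9]
contact_force: [1.7, -1.8, 4.2]
gripper_width: 0.0121
gripper_force: 20.0
```

```bash
python3 s.py
```

```text
{'time_s': 14.0833, 'joints': [-3.378, 17.9713, -12.1404, 0.0138, -59.885, -72.5726], 'tcp_pos': [0.5744, -0.2261, 0.1825], 'eef_rot': [-179.9877, -0.0004, -165.9437], 'contact_force': [1.7423, -1.8294, 4.2414], 'moment': [-0.4306, -0.609, -0.0195], 'gripper_width': 0.0121, 'gripper_force': 19.9534}
```

The seat is at a yaw of about −166.7°, so backing off 90° ends at −76.7°, which is +89.5° from here.

Call:
apply_moves([
  {"dp": [0,0,0],"yaw": 2},
  {"dp": [0,0,0],"yaw": 5},
  {"dp": [0,0,0.0001],"yaw": 10},
  {"dp": [0,0,0.0001],"yaw": 15},
  {"dp": [0,0,0.0002],"yaw": 20},
  {"dp": [0,0,0.0003],"yaw": 26},
  {"dp": [0,0,0.0003],"yaw": 32},
  {"dp": [0,0,0.0004],"yaw": 38},
  {"dp": [0,0,0.0005],"yaw": 44},
  {"dp": [0,0,0.0005],"yaw": 50},
  {"dp": [0,0,0.0006],"yaw": 56},
  {"dp": [0,0,0.0007],"yaw": 62},
  {"dp": [0,0,0.0008],"yaw": 68},
  {"dp": [0,0,0.0008],"yaw": 74},
  {"dp": [0,0,0.0009],"yaw": 79},
  {"dp": [0,0,0.0009],"yaw": 84},
  {"dp": [0,0,0.001],"yaw": 87},
  {"dp": [0,0,0.001],"yaw": 89},
  {"dp": [0,0,0.001],"yaw": 89.5},
  {"dp": [0,0,0.001],"yaw": 89.5},
])

```text
time_s: 15.75
tcp_pos: [0.5744, -0.2261, 0.1834]
eef_rot: [-180.0, -0.0, -76.5]
contact_force: [1.2, -1.7, 4.9]
gripper_width: 0.012
gripper_force: 20.0
```

Call:
apply_moves([
  {"dp": [0,0,0],"yaw": 0},
  {"dp": [0,0,0],"yaw": 0},
  {"dp": [0,0,0],"yaw": 0},
  {"dp": [0,0,0],"yaw": 0},
])

```text
time_s: 16.08
tcp_pos: [0.5744, -0.2261, 0.1834]
eef_rot: [-180.0, -0.0, -76.5]
contact_force: [1.6, -0.8, 6.2]
gripper_width: 0.0118
gripper_force: 19.9
```

```bash
python3 s.py; python3 - <<'E'
from plant import cams
from h import *
S=cams.capture("side");T=cams.capture("top")
a=S["image"][110:200,240:350];b=T["image"][150:240,270:380]
cv2.imwrite("pics/c4.png",np.hstack([cv2.resize(x,(400,327),interpolation=cv2.INTER_CUBIC) for x in(a,b)])[:,:,::-1])
E
```

```text
{'time_s': 16.0833, 'joints': [-3.3796, 17.924, -12.0689, 0.0131, -59.9983, 16.8742], 'tcp_pos': [0.5744, -0.2261, 0.1834], 'eef_rot': [-179.9948, -0.0134, -76.4988], 'contact_force': [1.5968, -0.7782, 6.2149], 'moment': [-0.4388, -0.4926, 0.0368], 'gripper_width': 0.0118, 'gripper_force': 19.9487}
```

View pics/c4.png

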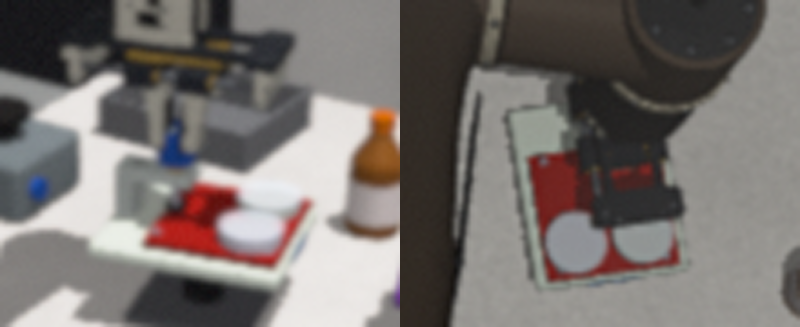

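The side crop shows the bar held between the two fingers at (175,150), turned a quarter turn from seat, with the dishes and stage undisturbed. I'm handing the job in.

```bash
python3 -c "
from plant import r
print(r.close_job())"
```

```text
the job is handed in; nothing more can be done
None
```

I turned the blue thumbscrew clockwise to its seat (the turning moment rose to about 0.56 N m), backed it off about 90°, and handed the job in at about 16 s still gripping it at 20 N; the verdict was not shown.

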